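# Free a locked centrifuge lid with the release rod

### The arm

A 6-joint arm with a two-finger parallel gripper is mounted at the origin on a cart in front of the work surface, level with it; the furniture and walls round the work are solid. World frame = base frame: x ahead of the robot, y to its left, z up, the work surface at z = 0. Lengths are in mm, angles in rad, forces in N, time in s.
With the tool pointing down it reaches from about 300 to 775 mm from the base axis. Payload 14.6 kg.
Tool frame: the origin (TCP) lies on the centre line of the jaws, within the pads' length; the fingertips stand 19 mm ahead of it and the grasp point (between the pads) is the TCP (bot.tip_reach is the distance from the TCP to the fingertips, in mm); z points along the fingers, y is the line along which they close (so a half turn about z gives the same grasp; the last joint's range is limited). The gripper opens to 85 mm and grips with 20 to 120 N. Pads are 22 mm wide; open, the fingers measure 114 mm over their backs; the gripper's body (76 mm by 85 mm) begins 54 mm behind the grasp point. The pads swing forward as they close: fully open they stand 13 mm farther back than shut.
Start: joints at [1.045, 0.3, 1.521, -0, 1.321, -0.067], TCP at [243.576, 493.113, 250.281] pointing down, gripper open.
Joint ranges: [-3.03, 3.03], [-0.79, 2.21], [0.23, 2.52], [-1.04, 4.18], [0, 3.07], [-2.55, 2.55]. Speed limits (rad/s): [2.22, 2.22, 2.57, 3.14, 3.14, 3.14].

### API

Orientations are given as a unit quaternion [w, x, y, z].
In Python, from rig import bot gives the robot as it stands. Calls block until the motion is done:
- bot.move_to(position, orientation): joint-space move of the TCP to a pose.
- bot.servo_line(position, attitude=None, speed=150, until_force=None): straight line of the TCP; attitude=None keeps the orientation; speed is the mean speed in mm/s. With until_force (N) it stops when the force on the tool has changed by that much, and returns True; else False.
- bot.move_joints(angles): joint-space move.
- bot.move_gripper(opening, grip_force=None): finger opening in mm; grip_force is the grip in N (None keeps the last); returns when the fingers have stopped.
- bot.dwell(seconds).
- bot.ik(position, orientation): joint angles nearest the present ones, or None.
- bot.read_state(): the state.
- bot.read_camera(name): name is "side" or "top" or "wrist"; returns a dict with "image" (480x640x3 uint8, blue, green, red), "depth" (480x640 float32, mm along the optical axis (not along the pixel's ray), 0 where there is no reading), "fovy" (degrees; the focal length in pixels is half the picture's height over the tangent of half this angle, whatever the lens; pixels are square), "cx", "cy" (the principal point, pixels), "eye" and "attitude" of the camera in the world; the wrist camera has in their place "mount" (4x4, takes a point from camera to tool coordinates, whose origin is the TCP and whose axes are the flange's). Camera axes: x right, y down, z forward; pixel columns grow to the right and rows downward; lengths in mm; the calibration is good to about 2 mm. A picture is of the moment at which its call begins: read the wrist's pose just before it.
A pose or a line that the arm cannot do raises bot.MotionError and nothing moves.
- bot.finish_job(): hands the job in; it is judged then, once.
The state is a dict: "clock": time; "joint_positions": joint angles; "qvel": joint speeds; "effort": joint torques, N m; "ee_pos": TCP position; "tool_rot": TCP orientation; "ft_force": force on the tool from outside, world axes, zero at the start; "moment": the same for the moment, N m; "grip_width": finger opening in mm; "grip_force": force on a finger pad.
Only numpy, scipy, OpenCV 4.12 (cv2) and the standard library are available. Lean on these libraries where they do the work, as an engineer would, in place of code of your own. Each camera call takes 0.05 s, during which the arm holds its last target. There are 200 camera calls.

### The job

The power is out and the microcentrifuge is locked with the samples inside. Take the hooked release rod, reach it into the slot in the front of the machine, feel for the release pin behind and draw it gently towards you until the lid springs ajar, without straining the mechanism. Then bring the rod out, lay it down on the worktop clear of the machine and lift the lid to about 55 degrees or more so that the tubes can be taken out; leave everything else where it stands.

Things in the scene. Friction and masses are not known exactly. Their poses are not given: they have to be found in the camera images.
- centrifuge: Small microcentrifuge, white with grey cheeks, 212 x 224 mm on plan, 152 mm high; stands fast, lid locked. Origin on the bench under its middle; x from its front to its back, y left (seen facing the front), z up. Front face upright at x -0.095. The rod may bear on the machine, or on anything in its slot, with at most 22 N.
- slot (a point): Middle of the mouth of the black-edged release slot in the front face (y = -0.007 of the machine), 56 mm above the bench: 66 mm wide, 22 mm high, 125 mm deep, too small for fingers. Axes as the machine's. In it slides a sprung release carriage: an upright steel pin and, its face 20 mm behind the pin's axis, a plate across the whole slot. Floor of the carriage 47 mm above the bench.
- pin_near (a point): Nearest place where the axis of the release pin (8 mm thick, 18 mm tall) may rest: 41 mm behind the front face, at y = 0 of the machine, 56 mm above the bench. The rest place differs from start to start (cable adjustment); deep in the dark slot it is not measured and must be felt. The plate behind shifts with it; pushed backward, pin and plate are at a hard stop at once.
- pin_far (a point): Farthest place where the pin's axis may rest: 69 mm behind the front face, same y and height. Drawing the pin toward the front takes 6 to 11 N; after about 12 mm of draw the lock lets go and the lid springs ajar; after 15 mm the pin meets a hard stop. Let go, it springs back, which does not relock a lid that is ajar.
- lid (a joint): Lid angle in rad: 0 shut and locked; 0.05 to 0.1 sprung ajar; at most 1.35. The hinge is at the back (see lid_axis), stiff enough that the lid stays where it is left; lifting it takes 2 to 3 N at the tab.
- lid_axis (a point): Middle of the lid's hinge axis, which runs along the machine's y, 146 mm above the bench.
- lid_tab (a point): Grip tab in the middle of the lid's front edge, 30 mm wide (along the machine's y), 12 mm thick; overhangs the front face by 38 mm, free beside and below. The point is at mid thickness, 12 mm from the tab's front end, 206 mm from the hinge axis; it moves with the lid.
- rod_grip (a point): Centre of the handle of the release rod, half-way up it: black flat-sided bar 110 mm long, 20 mm wide, 24 mm high, lying on the bench; rod and handle weigh about 130 g. x points along the rod to the hook, y to the hook's side, z up.
- hook (a point): Middle of the hook of the release rod: a steel bar 7 mm thick along the handle's axis, at its mid height, which 190 mm ahead of the handle's centre turns to the rod's left (+y) for 20 mm, level, leaning 2 mm back. The hook's tip ends 23.5 mm left of the rod's axis. This point lies on the cross piece, 10 mm left of the rod's axis. Axes as rod_grip.
- tape: White tape roll, 66 mm wide, 19 mm high, on the bench; origin under its centre. Not to be disturbed.
- beaker: Small clear beaker, 55 mm wide, 66 mm high, on the bench; origin under its centre. Not to be disturbed.
- bottle: White reagent bottle, 56 mm wide, 105 mm high, on the bench; origin under its centre. Not to be disturbed.
- timer: Bench timer, 68 mm square, 20 mm high, on the bench; origin under its centre. Not to be disturbed.

How it is judged (in metres and radians):
On the way, in this order (a step that is already met when the one before it is completed fails the run):
1. the hook is inside the release slot, the lid still locked (x of hook in the frame of centrifuge above -0.08 m and z of hook in the frame of centrifuge between 0.045 and 0.067 m and value of joint lid below 0.02 rad), for 0.1 s.
2. the lid has sprung ajar with the hook still in the slot (value of joint lid above 0.035 rad and x of hook in the frame of centrifuge above -0.095 m and z of hook in the frame of centrifuge below 0.067 m), for 0.1 s.
At the end, for the whole second after the job is handed in: The lid stands at 0.87 rad (50 degrees) or more and is at rest; the rod lies at rest on the worktop (handle and hook less than 30 mm above it), not touching the machine (value of joint lid above 0.87 rad and velocity of joint lid between -0.05 and 0.05 rad/s and height (world z) of rod_grip between 0.004 and 0.03 m and height (world z) of hook between 0 and 0.03 m and contact force between release_rod and centrifuge below 0.05 N and linear speed of release_rod below 0.02 m/s).
It fails at once if the rod bears on the machine or its release with more than 22 N (contact force between release_rod and centrifuge above 22 N).
It fails at once if a bystander is moved by more than 30 mm (distance of any of tape, beaker, bottle, timer from where it was at the start of the episode above 0.03 m).
It also fails if it takes over 67 s, if anything falls off the work surface, if the arm or the gripper's body presses on something with over 40 N, if the wrist force passes 120 N, or if a joint passes its speed limit or range.

## Working session

There is one attempt and no reset: what is moved stays moved. The work goes in short steps, each a Python script; the robot and the scene stay as the last script left them, time stands still between calls to the robot, and variables do not carry over. Pictures are saved under pics/ and viewed, at most 13 in all, crops included, and the job is handed in when it is done.

```bash
mkdir -p pics; ls
cat > h.py <<'E'
import numpy as np, cv2, pickle
from scipy.spatial.transform import Rotation as R
from rig import bot
def q2R(q): return R.from_quat(q,scalar_first=True).as_matrix()
def cam(name):
    s=bot.read_state(); c=bot.read_camera(name)
    if 'mount' in c:
        T=np.eye(4);T[:3,:3]=q2R(s['tool_rot']);T[:3,3]=s['ee_pos'];c['T']=T@np.array(c['mount'])
    else:
        a=np.array(c['attitude']);T=np.eye(4);T[:3,:3]=a if a.shape==(3,3) else q2R(a);T[:3,3]=c['eye'];c['T']=T
    return c
def ray(c,u,v):
    f=240/np.tan(np.radians(c['fovy'])/2)
    return c['T'][:3,:3]@np.array([(u-c['cx'])/f,(v-c['cy'])/f,1.])
def px(c,u,v,z=None):
    d=ray(c,u,v);o=c['T'][:3,3]
    if z is not None: return o+d*(z-o[2])/d[2]
    return o+d*c['depth'][int(round(v)),int(round(u))]
E
python3 - <<'E'
from h import *
for n in('top','side'):
    c=cam(n);pickle.dump(c,open(n+'.pkl','wb'));cv2.imwrite(f'pics/{n}0.png',c['image'])
    print(n,c['fovy'],c['cx'],c['cy'],c['T'].round(3).tolist())
s=bot.read_state();print(s['clock'],s['tool_rot'],s['ft_force'])
E
```

```text
pics
top 43.54640826762833 317.4804726378362 241.8146723638496 [[0.12, -0.881, 0.458, -224.987], [-0.993, -0.105, 0.059, -8.267], [-0.004, -0.461, -0.887, 1693.312], [0.0, 0.0, 0.0, 1.0]]
side 42.08373522247545 321.19762102683626 236.8176552521682 [[0.403, -0.399, 0.824, -826.68], [-0.915, -0.175, 0.363, -521.38], [-0.0, -0.9, -0.436, 855.99], [0.0, 0.0, 0.0, 1.0]]
0.1 [-1.50319934e-04  2.27398379e-01  9.73801676e-01 -5.00505207e-04] [-1.15090504 -0.48356235 -1.02688035]
```

View pics/top0.png

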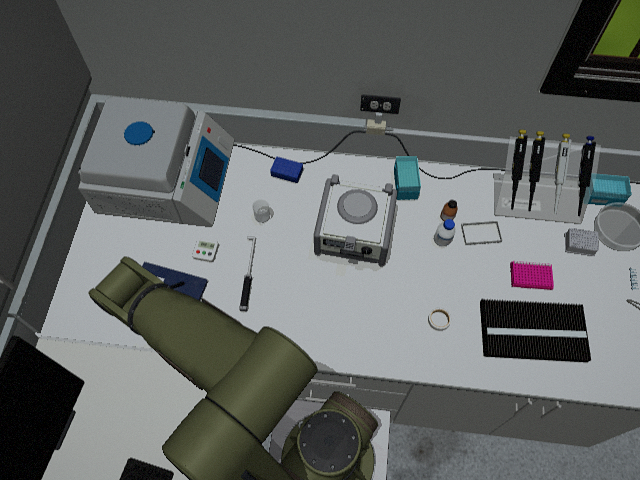

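View pics/side0.png

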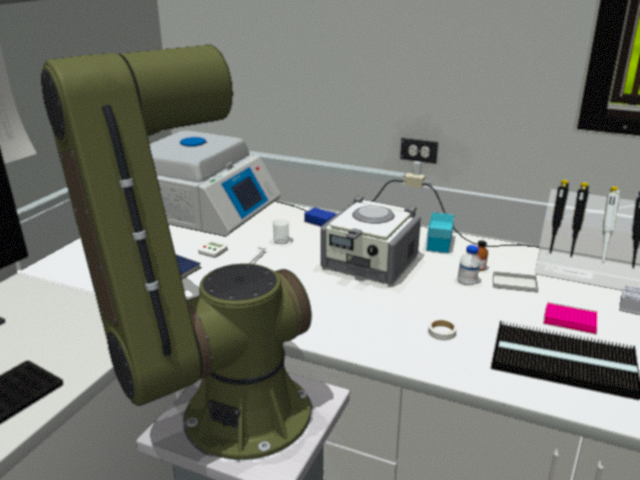

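The top view shows the rod (handle about (245,293), hook about (251,238)), the centrifuge at (356,220) with its front toward the robot, the timer at (205,250), the beaker at (262,211), the bottle at (446,232) and the tape at (439,320). The side view shows the machine's front at about (365,245). I'll enlarge the top view next.

Run:
```python
from h import *
c=pickle.load(open('top.pkl','rb'));im=c['image']
a=cv2.resize(im[225:321,180:280],None,fx=6,fy=6,interpolation=cv2.INTER_CUBIC)[:, :]
cv2.imwrite('pics/rod.png',a)
b=cv2.resize(im[165:275,300:410],None,fx=5.4,fy=5.4,interpolation=cv2.INTER_CUBIC)
cv2.imwrite('pics/cen.png',b)
print('rod',px(c,245,293,24),px(c,251,240,12),px(c,245,293))
```

```text
rod [438.41087561 297.24846936  24.        ] [623.70060524 312.29565531  12.        ] [441.40102959 298.62552605  16.47586195]
```

View pics/rod.png

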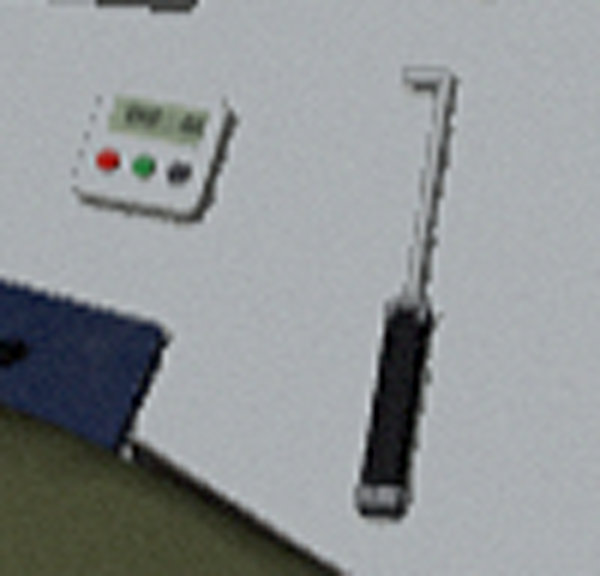

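View pics/cen.png

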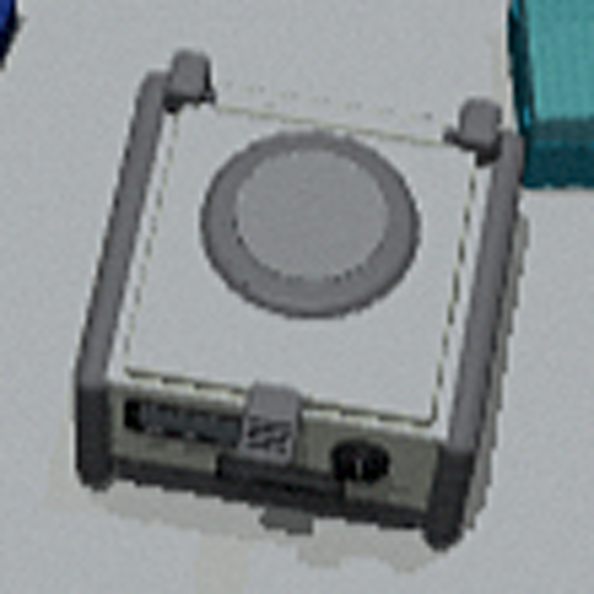

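The crops show the rod (axis from (243.8,308.5) to (248.3,276), corner (254,238), tip (247.5,238)) and the machine (lid corners, crop (125,372), (430,420), (478,150), (180,108); tab about (272,415)). I'll take closer wrist views for precision.

Run:
```python
from h import *
c=pickle.load(open('top.pkl','rb'))
for u,v in((243.8,308.5),(248.3,275.8)): print(px(c,u,v,24).round(1))
for u,v in((254.2,238),(247.5,237.8)): print(px(c,u,v,14).round(1))
for u,v in((125,372),(430,420),(478,150),(180,108),(272,400)): print(px(c,300+u/5.4,165+v/5.4,150).round(1),px(c,300+u/5.4,165+v/5.4).round(1))
q=[0,0,1,0]
print(np.array(bot.read_camera('wrist')['mount']).round(2).tolist())
from scipy.spatial.transform import Rotation as R
# try: tool down, several places
for p in ((430,300,330),(430,60,380),(380,0,400)):
  for qq in ([0,0,1,0],[0,1,0,0],[0,.7071,.7071,0],[0,-.7071,.7071,0]):
    j=bot.ik(p,qq);print(p,qq,None if j is None else np.round(j,2))
```

```text
[389.1 292.1  24. ]
[495.3 297.2  24. ]
[630.9 303.1  14. ]
[629.1 324.3  14. ]
[598.7  80.5 150. ] [607.9  81.5 132.7]
[589. -85. 150.] [597.3 -85.8 134.4]
[762.1 -99.3 150. ] [ 770.3 -100.1  137.1]
[770.2  69.2 150. ] [771.8  69.4 147.4]
[5.911e+02 1.000e-01 1.500e+02] [5.904e+02 1.000e-01 1.513e+02]
[[0.0, -0.96, -0.29, 73.1], [1.0, 0.0, 0.0, 0.18], [-0.0, -0.29, 0.96, -124.19], [0.0, 0.0, 0.0, 1.0]]
(430, 300, 330) [0, 0, 1, 0] [ 0.54  0.19  1.47 -0.    1.48 -1.03]
(430, 300, 330) [0, 1, 0, 0] [ 0.54  0.19  1.47 -0.    1.48  2.11]
(430, 300, 330) [0, 0.7071, 0.7071, 0] [ 0.54  0.19  1.47 -0.    1.48  0.54]
(430, 300, 330) [0, -0.7071, 0.7071, 0] None
(430, 60, 380) [0, 0, 1, 0] [ 0.05 -0.04  1.6  -0.    1.57 -1.52]
(430, 60, 380) [0, 1, 0, 0] [ 0.05 -0.04  1.6  -0.    1.57  1.63]
(430, 60, 380) [0, 0.7071, 0.7071, 0] [ 0.05 -0.04  1.6  -0.    1.57  0.05]
(430, 60, 380) [0, -0.7071, 0.7071, 0] None
(380, 0, 400) [0, 0, 1, 0] [-0.1  -0.17  1.68 -0.    1.63 -1.67]
(380, 0, 400) [0, 1, 0, 0] [-0.1  -0.17  1.68 -0.    1.63  1.47]
(380, 0, 400) [0, 0.7071, 0.7071, 0] [-0.1  -0.17  1.68 -0.    1.63 -0.1 ]
(380, 0, 400) [0, -0.7071, 0.7071, 0] None
```

Run:
```python
from h import *
bot.move_to((560,305,330),[0,0,1,0]); bot.dwell(.2)
c=cam('wrist');pickle.dump(c,open('w1.pkl','wb'));a=c['image']
q=(R.from_euler('y',-25,degrees=True)*R.from_quat([0,0,1,0],scalar_first=True)).as_quat(scalar_first=True)
print(q2R(q)[:,2])
bot.move_to((400,-5,270),q);bot.dwell(.2)
c=cam('wrist');pickle.dump(c,open('w2.pkl','wb'));print(c['T'].round(2).tolist(),c['fovy'])
cv2.imwrite('pics/w1.png',a);cv2.imwrite('pics/w2.png',c['image'])
print(bot.read_state()['clock'])
```

```text
[ 0.42261826  0.         -0.90630779]
[[-0.0, 0.75, 0.66, 282.06], [1.0, 0.0, 0.0, -4.4], [0.0, 0.66, -0.75, 352.02], [0.0, 0.0, 0.0, 1.0]] 69.01931720343407
3.3917
```

View pics/w1.png

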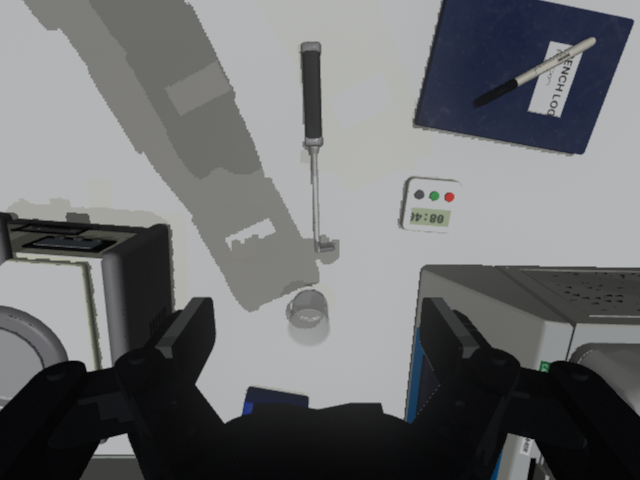

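View pics/w2.png

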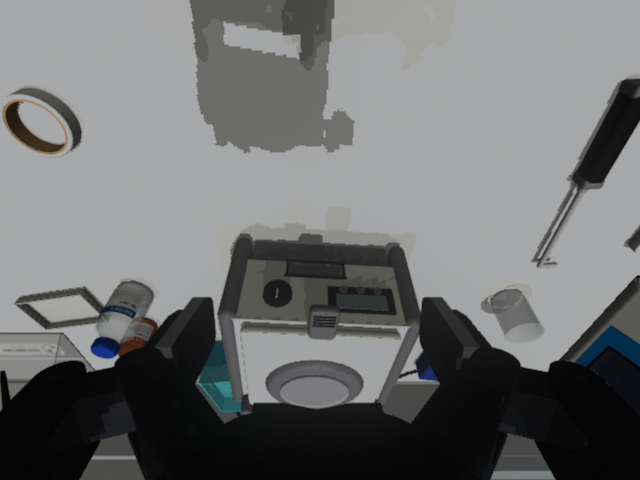

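Wrist view 1 shows the handle from (311,45) to (314,143), with the hook corner at about (318,248) and the tip at about (333,247). View 2 shows the black-edged slot at about (287–345, 269) and the tab at (323,322). Enlarging the slot.

Run:
```python
from h import *
c=pickle.load(open('w2.pkl','rb'))
a=c['image'][225:350,220:425].astype(float)*1.6
cv2.imwrite('pics/slot.png',cv2.resize(np.clip(a,0,255).astype('uint8'),None,fx=3.9,fy=3.9,interpolation=cv2.INTER_CUBIC))
```

```text
(no output)
```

View pics/slot.png

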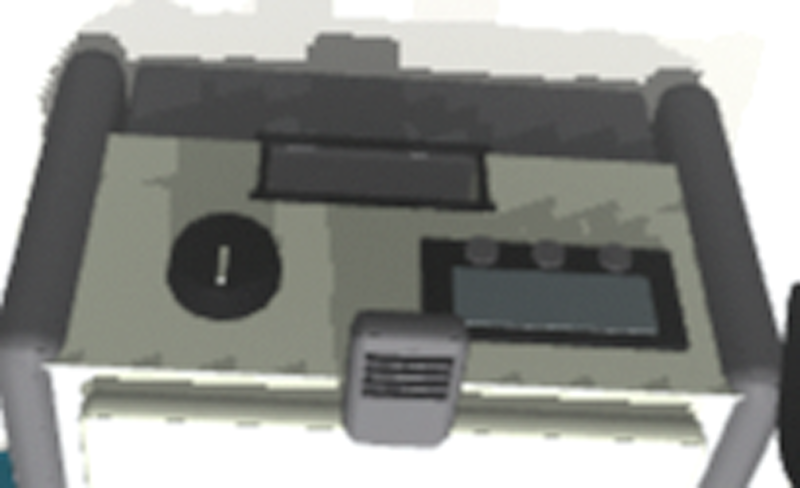

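Run:
```python
from h import *
c=pickle.load(open('w2.pkl','rb'))
g=lambda u,v,z=None: px(c,220+u/3.9,225+v/3.9,z).round(1)
P={k:g(*a) for k,a in dict(br=(268,144,45),bl=(481,151,45),tr=(262,192,67),tl=(489,204,67)).items()};print(P)
print('w',np.linalg.norm(P['br']-P['bl']),np.linalg.norm(P['tr']-P['tl']))
# face by depth plane fit
pts=[]
for u in range(130,660,6):
  for v in range(215,350,6):
    pts.append(g(u,v))
pts=np.array(pts);pts=pts[(pts[:,2]>60)&(pts[:,2]<135)]
# RANSAC vertical-plane fit x = a+b*y
A=np.c_[np.ones(len(pts)),pts[:,1],pts[:,2]];w=np.ones(len(pts),bool)
for _ in range(8):
    s=np.linalg.lstsq(A[w],pts[w,0],rcond=None)[0];r=pts[:,0]-A@s;w=abs(r)<max(3,1.5*np.median(abs(r)))
print('plane',s,w.sum(),len(pts),np.std(r[w]))
print('tab',g(407,430,150),g(407,430),g(407,320),g(407,375))
for u in(345,467): print(g(u,400,152))
c=pickle.load(open('w1.pkl','rb'))
for n,u,v,z in(('rear',311,43,24),('front',314,139,24),('hr',302.5,92,24),('hl',321.5,92,24),('corner',317.5,248,15.5),('tip',333,246.5,15.5),('rodmid',316,200,15.5)): print(n,px(c,u,v,z).round(1),px(c,u,v).round(1))
cv2.imwrite('pics/hook.png',cv2.resize(c['image'][30:270,270:360],None,fx=2.5,fy=2.5,interpolation=cv2.INTER_CUBIC))
```

```text
{'br': array([595. , -39.4,  45. ]), 'bl': array([598.1,  29.2,  45. ]), 'tr': array([593.7, -39.8,  67. ]), 'tl': array([599.1,  30.5,  67. ])}
w 68.67000800931946 70.50709184188494
plane [ 5.97677141e+02  5.15588199e-02 -3.42869350e-02] 1604 1902 1.2465771415299687
tab [595.4   3.6 150. ] [595.8   3.6 149.8] [556.6   3.1 143.7] [571.    3.2 149.8]
[578.8 -12.5 152. ]
[578.7  18.6 152. ]
rear [390.8 299.3  24. ] [390.9 299.3  24.4]
front [492.6 302.5  24. ] [492.6 302.5  25.2]
hr [440.9 289.4  24. ] [438.3 288.4  -0.6]
hl [440.9 311.1  24. ] [438.3 311.4  -0.5]
corner [631.5 306.9  15.5] [631.7 306.9  15. ]
tip [629.4 327.4  15.5] [629.8 327.4  14.3]
rodmid [567.3 304.9  15.5] [567.2 304.9  15.8]
```

View pics/hook.png

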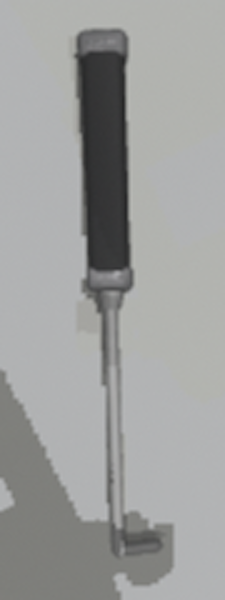

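```bash
cat >> h.py <<'E'
PSI=-0.055; M=np.array([596.5,-4.8])
def quat(yaw): return (R.from_euler('z',yaw)*R.from_quat([0,0,1,0],scalar_first=True)).as_quat(scalar_first=True)
def rodpose(d,y,z):  # corner of rod axis: depth d behind face, machine y, height z -> TCP
    ex=np.array([np.cos(PSI),np.sin(PSI)]);ey=np.array([-ex[1],ex[0]])
    p=M+ex*(d-190)+ey*(y+7)
    return np.array([p[0],p[1],z+9])
def st(): 
    s=bot.read_state();return 't%.1f'%s['clock'],np.round(s['ee_pos'],1),np.round(s['ft_force'],1),np.round(s['grip_width'],1),round(float(s['grip_force']),1)
E
python3 - <<'E'
from h import *
q=quat(0.0315)
bot.move_gripper(60)
bot.move_to((441.6,300.9,90),q)
bot.servo_line((441.6,300.9,21),speed=80)
bot.move_gripper(5,110);print(st())
bot.servo_line((441.6,300.9,130),speed=120);print(st())
bot.servo_line((360,200,130),quat(0),speed=250)
p=rodpose(-25,-17,57);p[2]=130
bot.servo_line(p,quat(PSI),speed=250)
p[2]=66;bot.servo_line(p,speed=120);bot.dwell(.2);print(st(),p)
c=cam('side');cv2.imwrite('pics/s1.png',cv2.resize(c['image'][200:300,250:430],None,fx=4.4,fy=4.4,interpolation=cv2.INTER_CUBIC));pickle.dump(c,open('s1.pkl','wb'))
for _ in range(4): bot.dwell(.05);print(st()[2])
E
```

```text
('t6.6', array([441.9, 301.1,  21.7]), array([-1.4, -0.6,  6.9]), np.float64(17.7), 108.3)
('t7.6', array([441.3, 300.7, 129.2]), array([ 0.9, -0.4, -2.1]), np.float64(17.8), 107.5)
('t10.2', array([381.6,  -2.9,  66.6]), array([-0.3,  0. , -1.8]), np.float64(18.0), 107.5) [381.27538278  -2.96583968  66.        ]
[-0.5 -0.1 -1.8]
[-0.2  0.6 -1.6]
[-0.   0.5 -2.4]
[-0.3  0.2 -2.1]
```

View pics/s1.png

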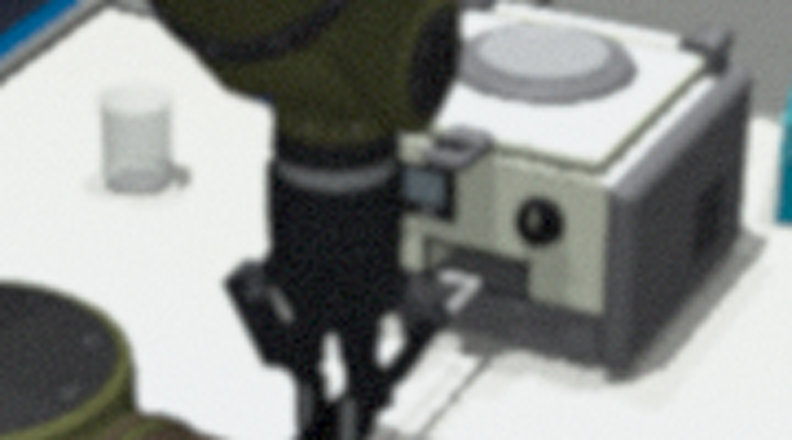

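The side view shows the hook right in front of the slot, corner at crop (475,281), tip at (443,275). Checking its height.

Run:
```python
from h import *
c=pickle.load(open('s1.pkl','rb'))
ex=np.array([np.cos(PSI),np.sin(PSI)]);ey=np.array([-ex[1],ex[0]])
f=240/np.tan(np.radians(c['fovy'])/2)
def proj(P):
    q=c['T'][:3,:3].T@(np.r_[P]-c['T'][:3,3]);return np.array([(c['cx']+f*q[0]/q[2]-250)*4.4,(c['cy']+f*q[1]/q[2]-200)*4.4]).round(0)
for z in(47,57,67):
  a=M+ex*-25+ey*-10;b=a+ey*23.5;h=M+ex*-100+ey*-10
  print(z,'corner',proj([*a,z]),'tip',proj([*b,z]),'rod-75',proj([*h,z]))
for y in(-40,26):
  for z in(45,67): p=M+ey*(y+7);print('slot',y,z,proj([*p,z]))
```

```text
47 corner [474. 295.] tip [439. 287.] rod-75 [423. 349.]
57 corner [474. 281.] tip [439. 273.] rod-75 [423. 334.]
67 corner [475. 266.] tip [440. 258.] rod-75 [423. 320.]
slot -40 45 [524. 289.]
slot -40 67 [525. 257.]
slot 26 45 [427. 266.]
slot 26 67 [428. 235.]
```

Run:
```python
from h import *
import sys
if bot.servo_line(rodpose(5,-17,56.5),speed=50,until_force=5): print('hit mouth',st());sys.exit()
if bot.servo_line(rodpose(27,-17,56.5),speed=50,until_force=5): print('hit in',st());sys.exit()
bot.dwell(.3)
print('in',st(),rodpose(27,-17,56.5))
r=bot.servo_line(rodpose(27,-44,56.5),speed=12,until_force=3);s=st();print('right wall',r,s)
ex=np.array([np.cos(PSI),np.sin(PSI)]);ey=np.array([-ex[1],ex[0]])
y=(np.array(s[1][:2])-M)@ey-7;print('axis y at wall (nominal -36.5):',y)
```

```text
in ('t12.0', array([433.1,  -5.8,  65.5]), array([-1.1, -0.2, -1.7]), np.float64(17.8), 107.5) [433.19675261  -5.82439798  65.5       ]
right wall True ('t13.7', array([431.8, -28.2,  65.2]), array([ 1.6,  2.1, -0.5]), np.float64(18.0), 107.7)
axis y at wall (nominal -36.5): -39.41855011791786
```

```bash
sed -i 's/^PSI=.*/PSI=-0.055; M=np.array([596.5-.12,-4.8-2.3])/' h.py
cat >> h.py <<'E'
ex=np.array([np.cos(PSI),np.sin(PSI)]);ey=np.array([-ex[1],ex[0]])
def loc():
    v=np.array(bot.read_state()['ee_pos'][:2])-M;return round(v@ex+190,2),round(v@ey-7,2)
E
python3 - <<'E'
from h import *
bot.servo_line(rodpose(27,-32.5,56.5),speed=30);bot.dwell(.2);print(st(),loc())
r=bot.servo_line(rodpose(94,-32.5,56.5),speed=16,until_force=4);print('plate',r,loc(),st())
E
```

```text
('t14.2', array([432.1, -23.6,  65.4]), array([ 0.1,  0.4, -2. ]), np.float64(18.0), 107.6) (np.float64(26.92), np.float64(-32.54))
plate True (np.float64(79.29), np.float64(-32.45)) ('t17.1', array([484.4, -26.4,  64.9]), array([-1.2, -0.8, -1.1]), np.float64(17.9), 107.8)
```

Run:
```python
from h import *
bot.servo_line(rodpose(75,-32.5,56.5),speed=20);bot.dwell(.2);print(loc(),st())
r=bot.servo_line(rodpose(84,-32.5,56.5),speed=8,until_force=4);print('plate',r,loc(),st());bot.dwell(.1);print(loc(),st())
```

```text
(np.float64(75.05), np.float64(-32.5)) ('t17.7', array([480.2, -26.2,  65.5]), array([-0.5,  0.5, -1.2]), np.float64(18.0), 108.0)
plate True (np.float64(79.19), np.float64(-32.42)) ('t18.4', array([484.3, -26.4,  64.9]), array([ 0. ,  0.9, -1.6]), np.float64(17.5), 108.0)
(np.float64(79.05), np.float64(-32.43)) ('t18.5', array([484.2, -26.4,  64.7]), array([ 0. , -0.3, -1.4]), np.float64(17.9), 108.0)
```

Run:
```python
from h import *
import sys
bot.servo_line(rodpose(75.3,-32.5,56.5),speed=20)
if bot.servo_line(rodpose(75.3,-13,56.5),speed=20,until_force=5): print('side hit',loc(),st());sys.exit()
bot.dwell(.2);print(loc(),st())
r=bot.servo_line(rodpose(60,-13,56.5),speed=10,until_force=4);d0=loc()[0];print('pin',r,d0,st())
d=d0
while d>d0-14.5:
    d-=1; bot.servo_line(rodpose(d,-13,56.5),speed=10);F=bot.read_state()['ft_force'];print(loc()[0],np.round(F,1))
    if np.linalg.norm(F[:2])>15: break
    if d<d0-11.5 : break
```

```text
(np.float64(75.29), np.float64(-13.08)) ('t20.1', array([481.5,  -6.9,  65.5]), array([-0.1, -0.1, -1. ]), np.float64(17.9), 108.0)
pin True 71.48 ('t20.8', array([477.7,  -6.6,  65.4]), array([ 4.2, -0.2, -1.2]), np.float64(18.0), 107.9)
71.14 [ 5.9  0.2 -2.1]
70.41 [ 8.4 -0.5 -2.5]
69.46 [ 8.3 -0.5 -3.3]
68.49 [ 8.8  0.5 -3. ]
67.5 [ 8.6  0.5 -2.9]
66.51 [ 7.9  0.9 -2.5]
65.48 [ 7.9  0.  -2.4]
64.51 [ 8.7  1.4 -2.5]
63.47 [ 7.7  0.2 -1.6]
62.51 [ 7.7  0.5 -1.7]
61.4 [ 7.3  0.4 -2.2]
60.42 [ 8.1  0.3 -1.4]
```

Run:
```python
from h import *
c0=pickle.load(open('side.pkl','rb'));f=240/np.tan(np.radians(c0['fovy'])/2)
def lidz(n=''):
    c=cam('side');q=c['T'][:3,:3].T@(np.array([650,-45,150])-c['T'][:3,3]);u=int(c['cx']+f*q[0]/q[2]);v=int(c['cy']+f*q[1]/q[2])
    a=np.median(c0['depth'][v-3:v+4,u-3:u+4]);b=np.median(c['depth'][v-3:v+4,u-3:u+4])
    return u,v,a,b
print(lidz())
for d in(59.5,58.8,58.2,57.7,57.3):
    bot.servo_line(rodpose(d,-13,56.5),speed=8);F=bot.read_state()['ft_force'];l=lidz();print(loc()[0],np.round(F,1),l)
    if l[2]-l[3]>5 or abs(F[0])>15: break
bot.dwell(.25);print(lidz(),st())
```

```text
(379, 223, np.float32(1703.1368), np.float32(1700.5293))
60.18 [ 5.7  1.1 -2.4] (379, 223, np.float32(1703.1368), np.float32(1678.1125))
(379, 223, np.float32(1703.1368), np.float32(1675.1769)) ('t24.4', array([466.4,  -5.9,  65.7]), array([ 6.7,  0.6, -2.8]), np.float64(18.0), 107.9)
```

Run:
```python
from h import *
import sys
if bot.servo_line(rodpose(75.3,-13,56.5),speed=25,until_force=12): print('fwd',loc(),st())
print(loc(),st())
if bot.servo_line(rodpose(75.3,-32.5,56.5),speed=30,until_force=6): print('right',loc(),st())
if bot.servo_line(rodpose(-30,-32.5,56.5),speed=60,until_force=7): print('hit out',loc(),st());sys.exit()
print(loc(),st())
p=rodpose(-30,-32.5,130);bot.servo_line(p,speed=150)
bot.servo_line((360,200,130),quat(0),speed=250)
bot.servo_line((435,300.9,130),quat(0.0315),speed=250)
bot.servo_line((435,300.9,40),speed=120)
print(bot.servo_line((435,300.9,20.5),speed=25,until_force=4),st())
bot.move_gripper(60);print(st())
bot.servo_line((435,300.9,140),speed=200);print(st())
for tilt in (90,75,60):
  q=(R.from_euler('z',PSI)*R.from_euler('y',-tilt,degrees=True)*R.from_quat([0,0,1,0],scalar_first=True)).as_quat(scalar_first=True)
  for p in((460,9,115),(552,4,115),(552,4,180),(640,0,320),(660,0,330)):
    j=bot.ik(p,q);print(tilt,p,None if j is None else np.round(j,2))
```

```text
(np.float64(75.03), np.float64(-13.02)) ('t25.2', array([481.3,  -6.8,  65.3]), array([-0.6, -0.5, -2.3]), np.float64(17.7), 108.0)
(np.float64(-29.83), np.float64(-32.53)) ('t27.9', array([375.5, -20.5,  65.5]), array([-0.2, -0.2, -2.4]), np.float64(17.8), 108.0)
True ('t31.9', array([434.8, 300.8,  21.7]), array([-1.3, -0.5,  5.9]), np.float64(18.0), 108.9)
('t32.3', array([434.4, 300.6,  21.1]), array([ 0.1, -0.3, -0.1]), np.float64(60.0), 0.0)
('t33.1', array([434.5, 300.6, 138.9]), array([-0.2,  0.6,  0. ]), np.float64(60.3), 0.0)
90 (460, 9, 115) [-0.06  0.63  2.46  3.13  1.52  1.57]
90 (552, 4, 115) [-0.06  0.65  2.25  3.13  1.33  1.57]
90 (552, 4, 180) [-0.06  0.44  2.28  3.13  1.15  1.57]
90 (640, 0, 320) [-0.06  0.22  2.04  3.14  0.69  1.57]
90 (660, 0, 330) [-0.06  0.24  1.98  3.14  0.65  1.57]
75 (460, 9, 115) [-0.06  0.38  2.48  3.13  1.03  1.57]
75 (552, 4, 115) [-0.06  0.47  2.26  3.13  0.9   1.57]
75 (552, 4, 180) [-0.06  0.27  2.27  3.13  0.71  1.58]
75 (640, 0, 320) [-0.06  0.13  1.97  3.13  0.27  1.58]
75 (660, 0, 330) [-0.06  0.16  1.91  3.14  0.24  1.57]
60 (460, 9, 115) [-0.06  0.19  2.44  3.13  0.53  1.58]
60 (552, 4, 115) [-0.06  0.33  2.21  3.13  0.45  1.58]
60 (552, 4, 180) [-0.06  0.16  2.2   3.12  0.27  1.59]
60 (640, 0, 320) [-0.06  0.11  1.86  0.02  0.13 -1.59]
60 (660, 0, 330) [-0.06  0.14  1.79  0.    0.16 -1.57]
```

```bash
cat > lid.py <<'E'
from h import *
import sys
Q=lambda t:(R.from_euler('z',PSI)*R.from_euler('y',-t,degrees=True)*R.from_quat([0,1,0,0],scalar_first=True)).as_quat(scalar_first=True)
q=Q(75);ax=q2R(q)[:,2]
H=np.r_[M+ey*7+ex*180,146];E=np.r_[ex,0];Z=np.array([0,0,1.])
def T(th,r=196,off=18):
    return H+r*(-np.cos(th)*E+np.sin(th)*Z)-off*(np.sin(th)*E+np.cos(th)*Z)-19*ax
E
python3 - <<'E'
from lid import *
print(ax,H,T(-.08),T(1.12))
for th in(-.08,.3,.7,1.15): j=bot.ik(T(th),q);print(None if j is None else np.round(j,2))
bot.move_gripper(0,40)
pre=T(-.08)-90*E
bot.servo_line((400,200,200),speed=250)
bot.move_to(pre+[-20,0,60],q);print(st(),np.round(bot.read_state()['joint_positions'],2))
bot.servo_line(pre,speed=150)
if bot.servo_line(T(-.08),speed=80,until_force=5): print('hit',st());sys.exit()
print(st())
c=cam('side');cv2.imwrite('pics/s2.png',cv2.resize(c['image'][170:300,250:430],None,fx=4.4,fy=4.4,interpolation=cv2.INTER_CUBIC))
E
```

```text
[ 0.96446523 -0.05309914 -0.25881905] [776.49262455 -10.00559434 146.        ] [564.52636745   1.66431934 117.31185113] [656.72584228  -3.4117712  319.49496449]
[-0.07  0.47  2.23  3.13  0.87 -1.56]
[-0.07  0.26  2.23  3.12  0.66 -1.56]
[-0.07  0.14  2.12  3.12  0.44 -1.55]
[-0.06  0.18  1.91  3.11  0.26 -1.54]
('t37.0', array([454.9,   6.8, 177.4]), array([ 0.4, -0.1,  0.2]), np.float64(0.0), 0.0) [-0.08  0.11  2.51  3.11  0.78 -1.56]
('t38.8', array([564.2,   1.7, 117.2]), array([ 0.3, -0.3,  0.1]), np.float64(-0.0), 0.0)
```

View pics/s2.png

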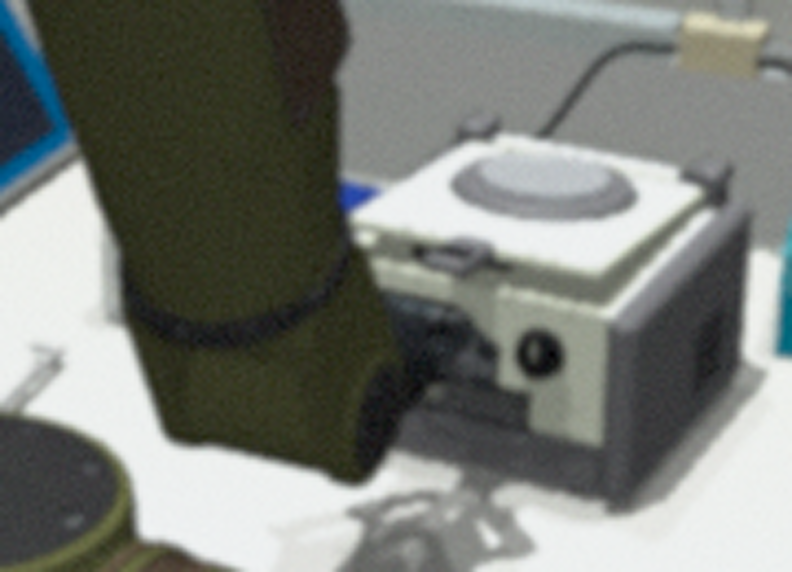

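The lid is ajar and the closed fingers are below the tab, at about (460,255) in the crop. Lifting along the arc.

Run:
```python
from lid import *
for th in np.arange(.02,1.17,.1):
    h=bot.servo_line(T(th),speed=60,until_force=18)
    F=bot.read_state()['ft_force'];print(round(th,2),h,np.round(F,1))
    if h: break
c=cam('side');cv2.imwrite('pics/s3.png',c['image']);print(st())
```

```text
0.02 False [ 0.5 -0.3  0.3]
0.12 False [-0.2  0.7  0. ]
0.22 False [-0.6  0.4 -0.2]
0.32 False [ 0.4  0.9 -0.1]
0.42 False [ 0.6 -0.5  0.2]
0.52 False [-0.   0.6 -0.2]
0.62 False [-0.2  0.4 -0.7]
0.72 False [ 0.  -0.1 -0.7]
0.82 False [ 0.9 -0.4 -0. ]
0.92 False [0.1 0.1 0.2]
1.02 False [ 0.1  0.  -0. ]
1.12 False [-0.1 -0.1 -0.3]
('t44.6', array([656.7,  -3.4, 319.5]), array([ 0.6, -0.6,  0.2]), np.float64(0.1), 0.0)
```

View pics/s3.png

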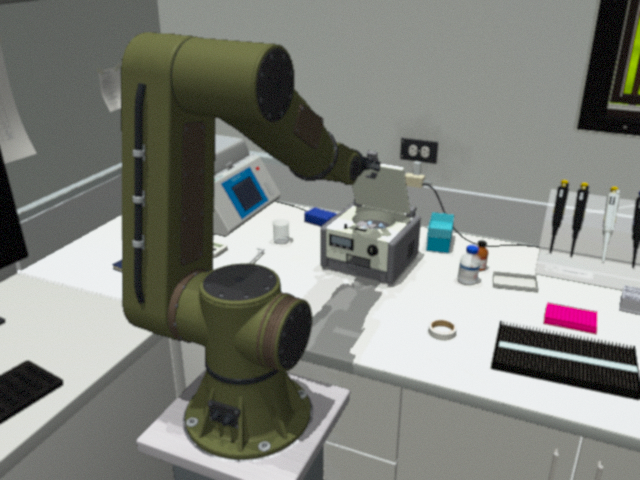

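The lid stands high with the fingers beneath it. I'll back off and measure its angle.

Run:
```python
from lid import *
p=T(1.12)
bot.servo_line(p-120*E,speed=120);print(st())
bot.dwell(.3)
c=cam('side')
# fit lid plane from depth points above z=190 near the machine
v,u=np.mgrid[120:260,300:460];f=240/np.tan(np.radians(c['fovy'])/2);d=c['depth'][120:260,300:460]
P=np.stack([(u-c['cx'])/f*d,(v-c['cy'])/f*d,d],-1).reshape(-1,3)@c['T'][:3,:3].T+c['T'][:3,3]
L=(P-H);x=L@E;y=L[:,:2]@ey;z=L[:,2]
m=(x>-195)&(x<20)&(abs(y)<75)&(z>50)&(z<230);print(m.sum())
r=np.hypot(x,z)[m];a=np.arctan2(z,-x)[m];print('lid angle',np.median(a[r>120]),np.percentile(a[r>120],[10,90]),r.max())
cv2.imwrite('pics/s4.png',c['image'][120:330,180:500])
t=cam('top');g=px(t,245,293)
cv2.imwrite('pics/t4.png',cv2.resize(t['image'][150:350,180:460],None,fx=2.8,fy=2.8))
print(st())
```

```text
('t45.8', array([537.3,   3.1, 319.6]), array([ 0.7, -0.8, -0.1]), np.float64(0.1), 0.0)
1583
lid angle 1.0484124709906335 [1.01514595 1.08438392] 224.72581061005837
('t46.1', array([537. ,   3.2, 319.4]), array([ 0.7, -0.4, -0.2]), np.float64(-0.1), 0.0)
```

View pics/t4.png

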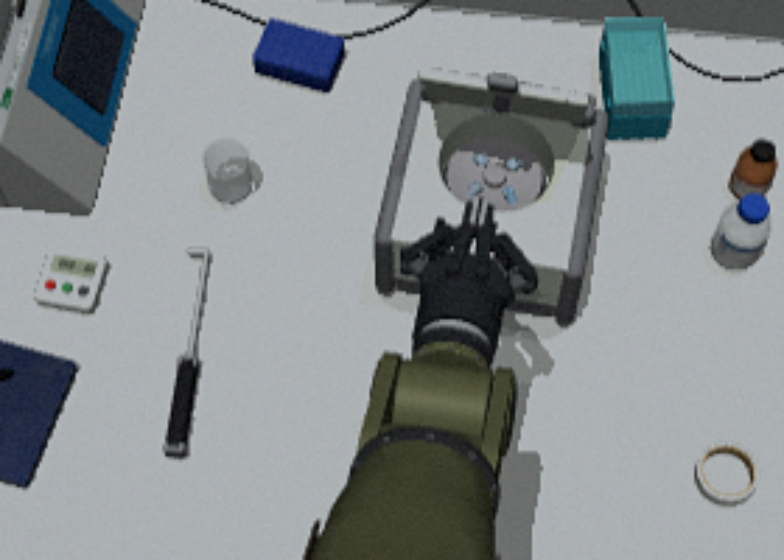

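The lid stands at about 1.05 rad (60°). The rod lies flat, clear of the machine, and the bystanders are in place. Handing in.

```bash
python3 -c "
from rig import bot
print(bot.finish_job())"
```

```text
the job is handed in; nothing more can be done
None
```

I handed the job in at about 46 s. The lock is released and the lid stands at about 60° (1.05 rad, measured from the side camera). The rod lies on the worktop clear of the machine, and the bystanders looked undisturbed in the last picture. No verdict came back.

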